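Find the supported board of the bench riser and stand the unit on it

TASK

One of the three boards of the low wooden riser has a hidden bearer under it; the screws at its ends show which. Take the small upright metal box and, holding it upright, use its underside: first press down on a plain board so that you feel it give, then press firmly on the middle of the screwed board so that you feel it hold. Leave the box standing upright, released, on the middle of the screwed board.

Things in the scene. Friction and masses are not known exactly. Their poses are not given: they have to be found in the camera images.
- unit_mid (a point): Centre, half-way up, of the small loose upright metal box: 48 x 38 mm in plan, 66 mm high, about 0.12 kg, pale metal, dark top, a small sloping end plate low on one narrow side. The point is 33 mm above its flat underside. x runs along the 48 mm side, y along the 38 mm side, z up. Grip it across the 38 mm in its upper half, clear of the boards, and firmly (20 N or more) for pressing.
- board_screwed: Board with the hidden bearer: left, middle or right of three plywood boards (200 x 76 mm, 78 mm apart) in a low wooden frame 40 mm high. Only it shows screws: two steel heads at each end, 85 mm from its middle, 5 mm high. Origin: middle of its top face, 45 mm above the bench; x along the board, y across, z up. It moves 2 mm at most. A firm press here is about 10 N.
- board_plain_a: One of two plain boards without screws, same size and height; origin in the middle of its top face, axes as for the screwed board. It lies on springy pads: it starts to sink at about 3 N, then sinks about 1 mm per newton, 12 mm at most, and comes back up. Sinking 5 mm or so is a clear give. Press it near its middle.
- board_plain_b: The other plain board, the same in every way. Either may be pressed.

How it is judged:
By the outcome, as a careful person would: the job done as asked, in the order asked, and still so for the second after the job is handed in, with the robot touching nothing.
It also fails if it takes over 48 s, if anything falls off the work surface, if the arm or the gripper's body presses on something with over 40 N, if the wrist force passes 120 N, or if a joint passes its speed limit or range.

ROBOT

A 6-joint arm with a two-finger parallel gripper is mounted at the origin on a cart in front of the work surface, level with it; the furniture and walls round the work are solid. World frame = base frame: x ahead of the robot, y to its left, z up, the work surface at z = 0. Lengths are in m, angles in rad, forces in N, time in s.
With the tool pointing down it reaches from about 0.375 to 0.925 m from the base axis. Payload 5.7 kg.
Tool frame: the origin (TCP) lies on the front face of the gripper's body, between the roots of the fingers; the fingertips stand 80 mm ahead of it and the grasp point (between the pads) lies 61 mm ahead of it; z points along the fingers, y is the line along which they close (so a half turn about z gives the same grasp; the last joint's range is limited). The gripper opens to 88 mm and grips with 3 to 60 N. Pads are 20 mm wide; open, the fingers measure 115 mm over their backs; the gripper's body (75 mm by 178 mm) begins 61 mm behind the grasp point.
Start: joints at [-1.455, 0.359, 1.51, -0, 1.272, -0.115], TCP at [0.137, -0.584, 0.303] pointing down, gripper open.
Joint ranges: [-2.97, 2.97], [-1.01, 2.36], [0.21, 2.38], [-0.96, 4.11], [0.2, 2.71], [-2.98, 2.98]. Speed limits (rad/s): [2.39, 2.39, 3.14, 3.14, 3.14, 3.14].

INTERFACE

Orientations are given as [roll, pitch, yaw] about the fixed x, y, z axes, in that order (R = Rz(yaw) Ry(pitch) Rx(roll)).
In Python, from cell import env gives the robot as it stands. The module is installed in compiled form; this text tells all that it offers.
- The arm moves only by the tool send_rows, never from a script. Its argument "moves" is a list of rows, each a list of 5 numbers: the shift along the world's x, y, z in m, then the turn about the world's z in rad, then the finger opening in m, from 0 to 0.0878. A call has 1 to 5 rows; each row is the pose to reach, as a shift and turn from the pose commanded when the call began; what a row does not reach only later rows make up. A row lasts 1/8 s, in which the tool goes at most 62.5 mm and 10.7 degrees, less where a joint would pass 70% of its speed; a pose out of reach is approached as far as the arm can. A call with a gripper value outside its range is refused whole. The fingers move at their own pace and stop on an object; "force" is the grip in N (left out, the last holds). Time passes only in rows, so rows that repeat a pose let the fingers close. It gives the time, the measured TCP pose, the force, the opening and the grip force at its end, in the units of the state.
- env.get_state(): the state, without advancing time (a new reading comes with each control period).
- env.grab_frame(name): name is "scene" or "top" or "wrist"; returns a dict with "frame" (480x640x3 uint8, red, green, blue), "depth" (480x640 float32, m along the optical axis (not along the pixel's ray), 0 where there is no reading), "K" (3x3 intrinsics, pixels), "R" (3x3) and "t" (3): a world point X has camera coordinates R X + t. Camera axes: x right, y down, z forward; pixel columns grow to the right and rows downward; lengths in m; the calibration is good to about 2 mm. The wrist camera is an equidistant fisheye: a pixel r from the principal point sees the ray r / f radians off the axis. A picture is of the moment at which its call begins.
- env.finish_job(): hands the job in; it is judged then, once.
The state is a dict: "clock": time; "joint_pos": joint angles; "qd": joint speeds; "tau": joint torques, N m; "tool_pos": TCP position; "tcp_rot": TCP orientation; "contact_force": force on the tool from outside, world axes, zero at the start; "moment": the same for the moment, N m; "finger_gap": finger opening in m; "grasp_force": force on a finger pad.
Only numpy, scipy, OpenCV 4.12 (cv2) and the standard library are available. Lean on these libraries where they do the work, as an engineer would, in place of code of your own. Each camera call takes 0.05 s, during which the arm holds its last target. There are 200 camera calls.

## Working session

There is one attempt and no reset: what is moved stays moved. The work goes in short steps, Python scripts to look and compute and a tool call to move; the robot and the scene stay as the last step left them, time stands still between calls to the robot, and variables do not carry over. Pictures are saved under pics/ and viewed, at most 10 in all, crops included, and the job is handed in when it is done.

Besides the shell and the picture viewer there is one more tool, called after "Call:" as name(argument=value, ...), one argument or row to a line, values as JSON. send_rows: Moves the arm, as the interface text tells. Its arguments: {"type":"object","properties":{"moves":{"type":"array","items":{"type":"array","items":{"type":"number"}}},"force":{"type":"number"}},"required":["moves"]}

```bash
mkdir -p pics; cat > h.py <<'E'
import numpy as np, cv2
from cell import env
def grab(n,f):
    d=env.grab_frame(n); cv2.imwrite(f'pics/{f}.png',cv2.cvtColor(d['frame'],cv2.COLOR_RGB2BGR)); np.savez(f'{f}.npz',**d); return d
def ray(d,uv,z):
    K,R,t=d['K'],d['R'],d['t']; uv=np.atleast_2d(uv).astype(float)
    r=np.c_[(uv-K[:2,2])/[K[0,0],K[1,1]],np.ones(len(uv))]@R
    c=-R.T@t
    return c+r*((z-c[2])/r[:,2])[:,None]
E
python3 - <<'E'
from h import *
a=grab('top','top0'); b=grab('scene','sc0')
print(a['K'],a['R'],-a['R'].T@a['t'],-b['R'].T@b['t'])
s=env.get_state();print(s)
E
```

```text
[[510.3096704    0.         320.60943215]
 [  0.         510.3096704  238.38910483]
 [  0.           0.           1.        ]] [[-2.00882002e-02 -9.99798207e-01  9.57066829e-05]
 [-9.96136556e-01  2.00064440e-02 -8.55085027e-02]
 [ 8.54893330e-02 -1.81304885e-03 -9.96337436e-01]] [0.44636629 0.03411239 1.25405398] [-0.24522477  0.59622727  0.533985  ]
{'clock': 0.1, 'joint_pos': array([-1.45511150e+00,  3.59394625e-01,  1.51128608e+00, -3.74856054e-05,
        1.27253358e+00, -1.15067611e-01]), 'qd': array([ 0.00142699, -0.00257585, -0.00395362, -0.00074418,  0.00126274,
       -0.0002831 ]), 'tau': array([-7.66664907e-04, -5.16359210e+01, -2.71407133e+01,  6.74916431e-02,
        2.77134287e-02, -3.03644129e-05]), 'tool_pos': array([ 0.13717053, -0.58361129,  0.30193091]), 'tcp_rot': array([-3.13997764e+00, -1.50609594e-04,  2.30763358e-01]), 'contact_force': array([ 0.3890814 , -0.22875609,  0.25586015]), 'moment': array([-0.01511994, -0.00366109,  0.06157552]), 'grasp_force': 0.0, 'finger_gap': 0.08760393218689833}
```

View pics/top0.png

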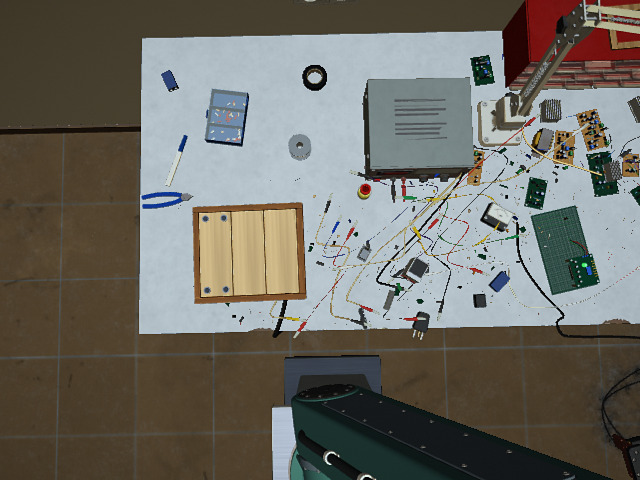

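View pics/sc0.png

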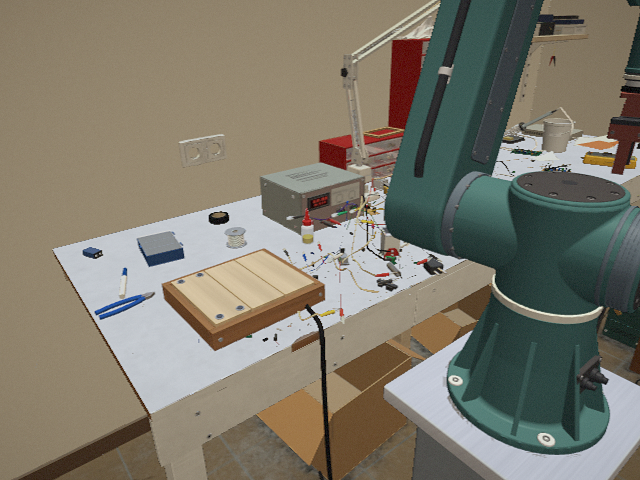

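The top view shows the riser with its screwed board on the left (screw heads at about (205,218), (223,218), (207,291) and (224,290)). Candidates for the box are near (416,268) and (495,215), so I'll zoom in on both.

```bash
python3 - <<'E'
from h import *
a=cv2.imread('pics/top0.png'); b=cv2.imread('pics/sc0.png')
c=cv2.resize(a[195:315,340:540],None,fx=4,fy=4,interpolation=cv2.INTER_CUBIC)
cv2.imwrite('pics/c1.png',c)
d=dict(np.load('top0.npz')); D=d['depth']
for u,v in [(416,268),(495,215),(363,252),(480,300),(390,298)]:
    K=d['K'];z=D[v-6:v+7,u-8:u+9]; uu,vv=np.meshgrid(np.arange(u-8,u+9),np.arange(v-6,v+7))
    P=np.stack([(uu-K[0,2])/K[0,0]*z,(vv-K[1,2])/K[1,1]*z,z],-1)
    W=(P-d['t'])@d['R']; print((u,v),W[6,8].round(3),'zmax',W[...,2].max().round(3),np.percentile(W[...,2],80).round(3))
S=np.array([(205,218),(223,218),(207,291),(224,290)]);print(ray(d,S,.05).round(3))
E
```

```text
(416, 268) [ 0.475 -0.188  0.067] zmax 1.254 0.068
(495, 215) [ 0.6   -0.391  0.028] zmax 1.254 0.03
(363, 252) [ 0.517 -0.07   0.023] zmax 0.034 0.02
(480, 300) [ 0.396 -0.347  0.023] zmax 0.028 0.022
(390, 298) [ 0.405 -0.132  0.018] zmax 1.254 0.014
[[0.604 0.306 0.05 ]
 [0.603 0.263 0.05 ]
 [0.431 0.301 0.05 ]
 [0.433 0.261 0.05 ]]
```

View pics/c1.png

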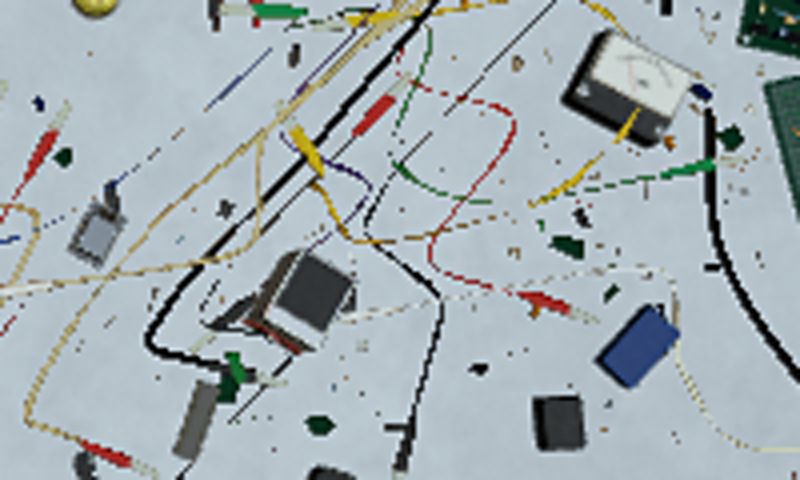

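```bash
python3 - <<'E'
from h import *
d=dict(np.load('top0.npz')); z=d['depth'];K=d['K']
uu,vv=np.meshgrid(np.arange(640),np.arange(480))
W=(np.stack([(uu-K[0,2])/K[0,0]*z,(vv-K[1,2])/K[1,1]*z,z],-1)-d['t'])@d['R']
m=(W[...,2]>.06)&(W[...,2]<.075)&(abs(uu-416)<25)&(abs(vv-268)<25)&(z>0)
p=W[m][:,:2]; r=cv2.minAreaRect((p*1000).astype(np.float32)); print('top depth',m.sum(),r, np.median(W[m][:,2]))
# dark top colour
f=d['frame'].astype(int).sum(2); k=m&(f<240)
r=cv2.minAreaRect((ray(d,np.c_[uu[k],vv[k]],.066)[:,:2]*1000).astype(np.float32)); print('dark',k.sum(),r)
# screws
hsv=cv2.cvtColor(d['frame'],cv2.COLOR_RGB2HSV)
b=((hsv[...,1]<75)|(hsv[...,2]<110))&(uu>198)&(uu<300)&(vv>210)&(vv<297)
n,l,s,c=cv2.connectedComponentsWithStats(b.astype(np.uint8))
for i in range(1,n):
  if s[i,4]>15: print(s[i],ray(d,c[i],.049).round(4))
# obstacles between
t=(W[...,2]>.04)&(z>0); x=W[...,0];y=W[...,1]
q=t&(abs(x-.5)<.12)&(y>-.3)&(y<.1)&~((y>.05)); print(W[q].min(0),W[q].max(0),q.sum())
E
```

```text
top depth 343 ((471.74859619140625, -190.6917266845703), (38.47788619995117, 48.635520935058594), 57.79533386230469) 0.06579939740831332
dark 212 ((471.4714050292969, -188.4479217529297), (35.93723678588867, 46.497005462646484), 57.631248474121094)
[215 211  21   2  26] [[0.6193 0.2587 0.049 ]]
[262 211   3  11  17] [[0.6078 0.1673 0.049 ]]
[199 212  14   2  17] [[0.6179 0.3069 0.049 ]]
[201 215   8   8  46] [[0.6028 0.3066 0.049 ]]
[220 214   8   8  48] [[0.6043 0.2623 0.049 ]]
[231 218   2  29  34] [[0.5675 0.2438 0.049 ]]
[263 234   3  17  24] [[0.5433 0.1659 0.049 ]]
[199 244   2  32  37] [[0.5021 0.3197 0.049 ]]
[232 253   2  29  35] [[0.4844 0.2418 0.049 ]]
[264 263   3  18  25] [[0.4735 0.1641 0.049 ]]
[217 282  83  15 123] [[0.4228 0.1757 0.049 ]]
[203 286   8   8  49] [[0.4339 0.3024 0.049 ]]
[222 286   8   8  49] [[0.4347 0.2584 0.049 ]]
[ 0.38301904 -0.25151772  0.04001817] [0.61953356 0.04835795 0.07740524] 987
```

The box top is at about (0.472, -0.190), with its long axis at -32°. The middle of the screwed board is at about (0.519, 0.282), and the middle board (plain) is centred at about (0.521, 0.204). Moving to above the box now.

Call:
send_rows(
  moves=[
    [0.034,0.039,0,-0.08,0.0878],
    [0.067,0.079,0,-0.16,0.0878],
    [0.1,0.118,0,-0.24,0.0878],
    [0.134,0.158,-0.01,-0.32,0.0878],
    [0.167,0.197,-0.02,-0.4,0.0878],
  ],
)

```text
clock: 0.72
tool_pos: [0.305, -0.3856, 0.2823]
tcp_rot: [-3.142, -0.0, -0.172]
contact_force: [0.4, -0.4, 0.9]
finger_gap: 0.0879
grasp_force: 0.0
```

Call:
send_rows(
  moves=[
    [0.034,0.039,-0.02,-0.08,0.0878],
    [0.067,0.079,-0.04,-0.16,0.0878],
    [0.1,0.118,-0.05,-0.24,0.0878],
    [0.134,0.158,-0.06,-0.32,0.0878],
    [0.167,0.197,-0.07,-0.393,0.0878],
  ],
)

```text
clock: 1.35
tool_pos: [0.4721, -0.1885, 0.2121]
tcp_rot: [-3.142, 0.0, -0.565]
contact_force: [0.1, -0.9, -0.6]
finger_gap: 0.0879
grasp_force: 0.0
```

Call:
send_rows(
  moves=[
    [0,0,0,0,0.0878],
    [0,0,0,0,0.0878],
  ],
)

```text
clock: 1.6
tool_pos: [0.4709, -0.1901, 0.2124]
tcp_rot: [3.141, 0.001, -0.561]
contact_force: [-0.4, 0.0, 0.1]
finger_gap: 0.088
grasp_force: 0.0
```

```bash
python3 - <<'E'
from h import *
d=grab('wrist','w1'); print(d['K'],d['R'].round(3),-d['R'].T@d['t'],env.get_state())
E
```

```text
[[371.64829954   0.         316.48230517]
 [  0.         371.64829954 233.8357654 ]
 [  0.           0.           1.        ]] [[-0.531 -0.847  0.001]
 [-0.818  0.512  0.263]
 [-0.223  0.139 -0.965]] [ 0.53133542 -0.22804834  0.29423673] {'clock': 1.65, 'joint_pos': array([-5.20728964e-01,  3.33987680e-01,  1.81155950e+00, -4.04995093e-04,
        9.96447390e-01,  1.61217048e+00]), 'qd': array([-0.01771662, -0.00561652,  0.00088176,  0.00186563, -0.00291544,
        0.00432171]), 'tau': array([ 9.03164539e-01, -4.41109443e+01, -2.15800041e+01,  6.42110012e-02,
       -6.87704841e-02, -3.17509766e-03]), 'tool_pos': array([ 0.47068253, -0.19064116,  0.2125996 ]), 'tcp_rot': array([ 3.14123640e+00,  3.87548472e-04, -5.61883089e-01]), 'contact_force': array([ 0.28153443, -0.60653962, -0.21979704]), 'moment': array([ 0.07520427,  0.05638209, -0.01924879]), 'grasp_force': 0.0, 'finger_gap': 0.08764827894984807}
```

View pics/w1.png

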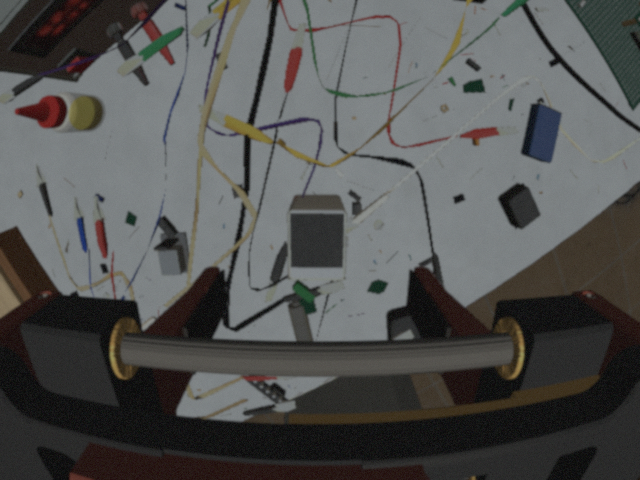

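The wrist view shows the box top at about (317,240), square to the fingers and midway between them at columns 205 and 430. Next: descend and grip.

Call:
send_rows(
  moves=[
    [0.001,-0.001,-0.04,0,0.0878],
    [0.002,-0.001,-0.07,0,0.0878],
    [0.002,-0.001,-0.09,0,0.0878],
    [0.002,-0.001,-0.103,0,0.0878],
    [0.002,-0.001,-0.103,0,0.0878],
  ],
)

```text
clock: 2.28
tool_pos: [0.4725, -0.1917, 0.1092]
tcp_rot: [3.142, 0.001, -0.563]
contact_force: [0.6, 0.2, 1.2]
finger_gap: 0.0879
grasp_force: 0.0
```

Call:
send_rows(
  moves=[
    [0,0,0,0,0.06],
    [0,0,0,0,0.045],
    [0,0,0,0,0.03],
    [0,0,0,0,0.03],
    [0,0,0,0,0.03],
  ],
  force=35,
)

```text
clock: 2.9
tool_pos: [0.4733, -0.191, 0.1098]
tcp_rot: [-3.141, -0.0, -0.562]
contact_force: [0.2, 0.0, -0.0]
finger_gap: 0.0413
grasp_force: 0.0
```

Call:
send_rows(
  moves=[
    [0,0,0,0,0.03],
    [0,0,0,0,0.03],
    [0,0,0,0,0.03],
  ],
)

```text
clock: 3.28
tool_pos: [0.4733, -0.191, 0.1097]
tcp_rot: [-3.141, 0.0, -0.562]
contact_force: [-0.3, 1.1, 1.5]
finger_gap: 0.038
grasp_force: 35.0
```

Call:
send_rows(
  moves=[
    [0,0,0.03,0,0.03],
    [0,0,0.07,0,0.03],
    [0,0.02,0.1,0.05,0.03],
    [0.005,0.06,0.1,0.13,0.03],
    [0.012,0.11,0.1,0.22,0.03],
  ],
)

```text
clock: 3.9
tool_pos: [0.4855, -0.0806, 0.2101]
tcp_rot: [-3.142, -0.001, -0.341]
contact_force: [0.5, 0.4, -1.6]
finger_gap: 0.0381
grasp_force: 35.0
```

Call:
send_rows(
  moves=[
    [0.008,0.05,0,0.09,0.03],
    [0.016,0.1,0,0.18,0.03],
    [0.023,0.15,0,0.26,0.03],
    [0.03,0.2,0,0.33,0.03],
    [0.034,0.25,0,0.366,0.03],
  ],
)

```text
clock: 4.53
tool_pos: [0.5192, 0.1706, 0.2094]
tcp_rot: [3.142, 0.0, 0.025]
contact_force: [-0.6, -0.4, -1.3]
finger_gap: 0.0378
grasp_force: 35.0
```

Call:
send_rows(
  moves=[
    [0.001,0.02,0,0,0.03],
    [0.002,0.035,-0.01,0,0.03],
    [0.002,0.035,-0.025,0,0.03],
    [0.002,0.035,-0.035,0,0.03],
    [0.002,0.035,-0.035,0,0.03],
  ],
)

```text
clock: 5.15
tool_pos: [0.5204, 0.2026, 0.1732]
tcp_rot: [3.141, 0.003, 0.022]
contact_force: [0.2, 0.3, -0.5]
finger_gap: 0.0377
grasp_force: 35.0
```

```bash
python3 - <<'E'
from h import *
s=env.get_state();print(s['tool_pos'],s['tcp_rot'],s['contact_force'],s['joint_pos'])
d=grab('wrist','w2'); grab('scene','sc2')
E
```

```text
[0.52036291 0.20258759 0.17317965] [3.14078614e+00 3.03415642e-03 2.23357739e-02] [ 0.15846192  0.3160797  -0.49138496] [ 2.47622703e-01  4.50431405e-01  1.73645449e+00 -1.32454429e-04
  9.57844408e-01  1.79615840e+00]
```

View pics/w2.png

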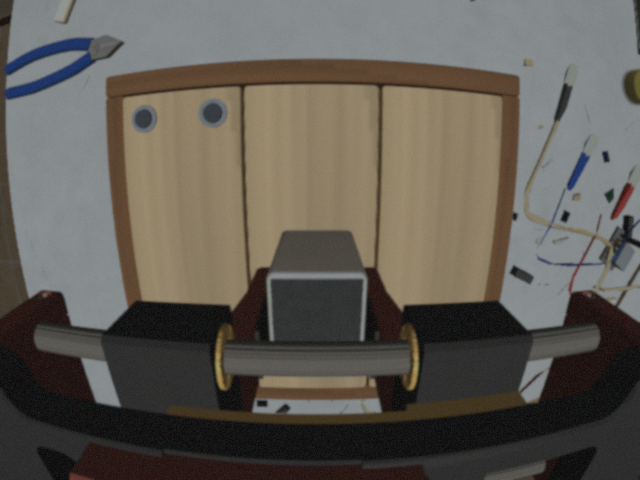

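View pics/sc2.png

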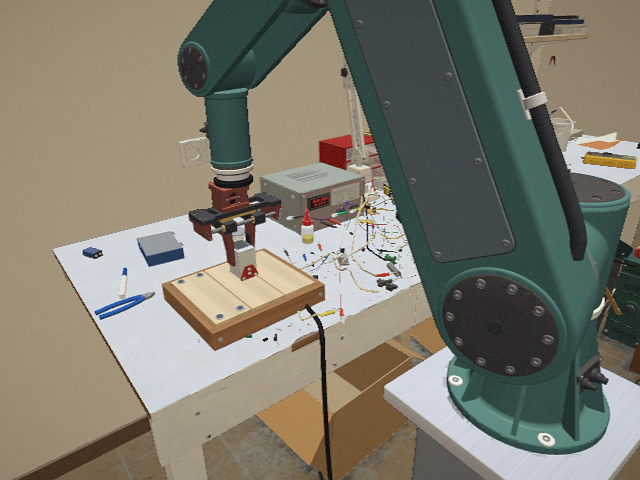

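The wrist view shows the box centred over the middle plain board (board at columns 245–380, box at 270–365). The scene view shows it upright. Now the plain-board press.

Call:
send_rows(
  moves=[
    [0,0,-0.007,0,0.03],
    [0,0,-0.013,0,0.03],
    [0,0,-0.016,0,0.03],
    [0,0,-0.018,0,0.03],
    [0,0,-0.019,0,0.03],
  ],
)

```text
clock: 5.88
tool_pos: [0.5213, 0.204, 0.1555]
tcp_rot: [-3.141, -0.0, 0.024]
contact_force: [-0.2, -0.5, -1.5]
finger_gap: 0.0379
grasp_force: 35.0
```

Call:
send_rows(
  moves=[
    [0,0,-0.001,0,0.03],
    [0,0,-0.002,0,0.03],
    [0,0,-0.003,0,0.03],
    [0,0,-0.004,0,0.03],
    [0,0,-0.004,0,0.03],
  ],
)

```text
clock: 6.5
tool_pos: [0.5213, 0.204, 0.1518]
tcp_rot: [-3.141, -0.0, 0.024]
contact_force: [-1.0, 0.4, 2.3]
finger_gap: 0.0378
grasp_force: 35.0
```

Call:
send_rows(
  moves=[
    [0,0,-0.001,0,0.03],
    [0,0,-0.002,0,0.03],
    [0,0,-0.003,0,0.03],
    [0,0,-0.004,0,0.03],
    [0,0,-0.004,0,0.03],
  ],
)

```text
clock: 7.12
tool_pos: [0.5213, 0.204, 0.1478]
tcp_rot: [-3.141, -0.0, 0.024]
contact_force: [-1.6, 0.7, 6.6]
finger_gap: 0.0378
grasp_force: 35.0
```

Call:
send_rows(
  moves=[
    [0,0,-0.0005,0,0.03],
    [0,0,-0.001,0,0.03],
    [0,0,-0.001,0,0.03],
    [0,0,-0.001,0,0.03],
  ],
)

```text
clock: 7.62
tool_pos: [0.5213, 0.204, 0.147]
tcp_rot: [-3.141, -0.0, 0.024]
contact_force: [-1.8, -0.6, 7.7]
finger_gap: 0.0378
grasp_force: 35.0
```

The board gave clearly: it sank about 6–7 mm and the force rose at about 1 N/mm. Next I lift and move over to the screwed board.

Call:
send_rows(
  moves=[
    [0,0,0.004,0,0.03],
    [0,0,0.012,0,0.03],
    [0,0,0.03,0,0.03],
    [-0.001,0.02,0.035,0,0.03],
    [-0.002,0.05,0.035,0,0.03],
  ],
)

```text
clock: 8.25
tool_pos: [0.5194, 0.2548, 0.1819]
tcp_rot: [-3.141, -0.001, 0.022]
contact_force: [-0.4, -0.6, -1.5]
finger_gap: 0.0376
grasp_force: 35.0
```

Call:
send_rows(
  moves=[
    [0,0.02,0,0,0.03],
    [0,0.028,0,0,0.03],
    [0,0.028,-0.01,0,0.03],
    [0,0.028,-0.018,0,0.03],
    [0,0.028,-0.021,0,0.03],
  ],
)

```text
clock: 8.88
tool_pos: [0.5187, 0.281, 0.1595]
tcp_rot: [3.141, 0.002, 0.023]
contact_force: [0.5, -1.7, -1.7]
finger_gap: 0.0378
grasp_force: 35.0
```

```bash
python3 - <<'E'
from h import *
s=env.get_state();print(s['tool_pos'],s['tcp_rot'],s['contact_force'])
d=grab('wrist','w3')
E
```

```text
[0.51870881 0.28098111 0.15946395] [3.14080586e+00 1.90047360e-03 2.29542840e-02] [ 0.45228178 -1.68773977 -1.66948236]
```

View pics/w3.png

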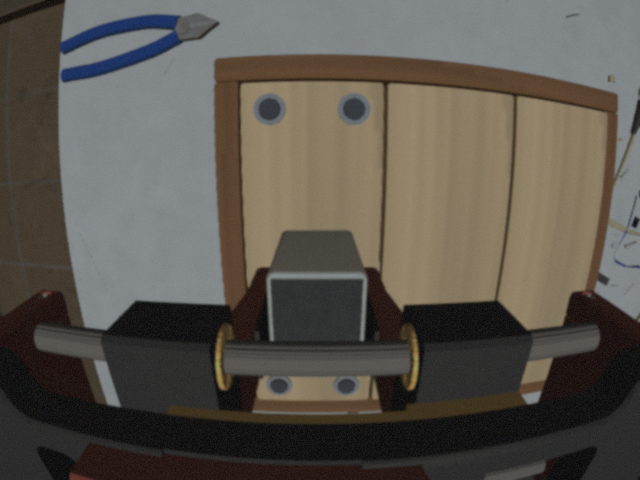

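The box is centred between the screw pairs, at columns 270/354 and 279/346. Pressing in small steps.

Call:
send_rows(
  moves=[
    [0,0,-0.002,0,0.03],
    [0,0,-0.003,0,0.03],
    [0,0,-0.004,0,0.03],
    [0,0,-0.005,0,0.03],
    [0,0,-0.005,0,0.03],
  ],
)

```text
clock: 9.55
tool_pos: [0.5192, 0.2819, 0.1556]
tcp_rot: [-3.141, 0.0, 0.024]
contact_force: [0.3, -0.2, -0.6]
finger_gap: 0.0378
grasp_force: 35.0
```

Call:
send_rows(
  moves=[
    [0,0,-0.0005,0,0.03],
    [0,0,-0.001,0,0.03],
    [0,0,-0.001,0,0.03],
  ],
)

```text
clock: 9.93
tool_pos: [0.5193, 0.282, 0.1547]
tcp_rot: [-3.141, -0.0, 0.024]
contact_force: [0.3, -0.6, 0.5]
finger_gap: 0.0375
grasp_force: 35.0
```

Call:
send_rows(
  moves=[
    [0,0,-0.0005,0,0.03],
    [0,0,-0.001,0,0.03],
    [0,0,-0.001,0,0.03],
  ],
)

```text
clock: 10.3
tool_pos: [0.5193, 0.282, 0.1542]
tcp_rot: [-3.141, -0.0, 0.024]
contact_force: [-2.0, -0.7, 5.7]
finger_gap: 0.0377
grasp_force: 35.0
```

Call:
send_rows(
  moves=[
    [0,0,-0.0005,0,0.03],
    [0,0,-0.0005,0,0.03],
    [0,0,-0.0005,0,0.03],
  ],
)

```text
clock: 10.68
tool_pos: [0.5193, 0.282, 0.1539]
tcp_rot: [-3.141, -0.0, 0.024]
contact_force: [-2.4, -1.1, 7.4]
finger_gap: 0.038
grasp_force: 35.0
```

Call:
send_rows(
  moves=[
    [0,0,-0.0005,0,0.03],
    [0,0,-0.001,0,0.03],
    [0,0,-0.001,0,0.03],
  ],
)

```text
clock: 11.05
tool_pos: [0.5193, 0.282, 0.1534]
tcp_rot: [-3.141, -0.001, 0.024]
contact_force: [-3.9, -1.4, 12.2]
finger_gap: 0.0379
grasp_force: 35.0
```

Call:
send_rows(
  moves=[
    [0,0,-0.0005,0,0.03],
    [0,0,-0.0005,0,0.03],
    [0,0,-0.0005,0,0.03],
  ],
)

```text
clock: 11.42
tool_pos: [0.5193, 0.282, 0.1532]
tcp_rot: [-3.141, -0.001, 0.024]
contact_force: [-3.3, -2.1, 14.1]
finger_gap: 0.0377
grasp_force: 35.0
```

It held: 14 N with only about 1.5 mm of movement. Now I unload, open the fingers and withdraw.

Call:
send_rows(
  moves=[
    [0,0,0.001,0,0.03],
    [0,0,0.002,0,0.03],
    [0,0,0.0026,0,0.03],
    [0,0,0.0026,0,0.03],
  ],
)

```text
clock: 11.92
tool_pos: [0.5193, 0.282, 0.1543]
tcp_rot: [-3.141, -0.0, 0.024]
contact_force: [-2.3, -0.6, 3.5]
finger_gap: 0.0377
grasp_force: 35.0
```

Call:
send_rows(
  moves=[
    [0,0,0,0,0.042],
    [0,0,0,0,0.05],
    [0,0,0,0,0.06],
    [0,0,0,0,0.07],
    [0,0,0,0,0.07],
  ],
)

```text
clock: 12.55
tool_pos: [0.5192, 0.282, 0.1542]
tcp_rot: [-3.141, 0.0, 0.024]
contact_force: [-0.0, 0.5, -0.2]
finger_gap: 0.0697
grasp_force: 0.0
```

Call:
send_rows(
  moves=[
    [0,0,0.01,0,0.07],
    [0,0,0.03,0,0.07],
    [0,0,0.06,0,0.07],
    [0,0,0.1,0,0.07],
    [0,0,0.12,0,0.07],
  ],
)

```text
clock: 13.18
tool_pos: [0.5201, 0.2823, 0.2774]
tcp_rot: [-3.14, -0.004, 0.024]
contact_force: [-0.2, -0.0, 0.4]
finger_gap: 0.0699
grasp_force: 0.0
```

Call:
send_rows(
  moves=[
    [0,-0.05,0.01,0,0.07],
    [0,-0.1,0.02,0,0.07],
    [0,-0.15,0.02,0,0.07],
    [0,-0.2,0.02,0,0.07],
    [0,-0.2,0.02,0,0.07],
  ],
)

```text
clock: 13.8
tool_pos: [0.5193, 0.0791, 0.2951]
tcp_rot: [3.141, -0.001, 0.02]
contact_force: [0.2, 0.3, -0.3]
finger_gap: 0.07
grasp_force: 0.0
```

```bash
python3 - <<'E'
from h import *
a=grab('scene','sc4'); d=grab('top','top4')
z=d['depth'];K=d['K'];uu,vv=np.meshgrid(np.arange(640),np.arange(480))
W=(np.stack([(uu-K[0,2])/K[0,0]*z,(vv-K[1,2])/K[1,1]*z,z],-1)-d['t'])@d['R']
m=(W[...,2]>.1)&(W[...,2]<.12)&(abs(W[...,0]-.52)<.06)&(abs(W[...,1]-.28)<.06)&(z>0)
print(m.sum(),np.median(W[m][:,2]),cv2.minAreaRect((W[m][:,:2]*1000).astype(np.float32)))
i=cv2.imread('pics/sc4.png')[220:370,140:340]; j=cv2.imread('pics/top4.png')[190:310,170:330]
cv2.imwrite('pics/f.png',np.hstack([cv2.resize(i,(400,300)),cv2.resize(j,(400,300))]))
E
```

```text
380 0.1103967069306595 ((517.0162353515625, 280.3454284667969), (38.28067398071289, 49.31578063964844), 89.86023712158203)
```

View pics/f.png

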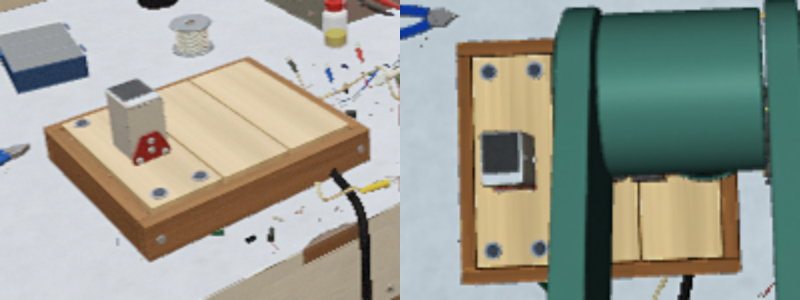

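The box stands upright and free between the screw pairs, within about 2 mm of the board's middle, with its top at 0.110 m as expected. Handing in.

```bash
python3 -c "
from cell import env; print(env.finish_job())"
```

```text
the job is handed in; nothing more can be done
None
```

I pressed the middle plain board and it gave about 6–7 mm, pressed the screwed left board and it held at about 14 N, and left the box upright and released within about 2 mm of that board's middle; the job is handed in, but no verdict came back.

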